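Tamp the capsules through the guard window

ROBOT

A 7-joint arm with a two-finger parallel gripper is mounted at the origin on the work surface. World frame = base frame: x ahead of the robot, y to its left, z up, the work surface at z = 0. Lengths are in m, angles in rad, forces in N, time in s.
With the tool pointing down it reaches from about 0.425 to 0.875 m from the base axis. Payload 8.4 kg.
Tool frame: the origin (TCP) lies between the finger pads; the fingertips stand 17 mm ahead of it and the grasp point (between the pads) lies 2 mm behind it; z points along the fingers, y is the line along which they close (so a half turn about z gives the same grasp; the last joint's range is limited). The gripper opens to 87 mm and grips with 3 to 60 N. Pads are 19 mm wide; open, the fingers measure 117 mm over their backs; the gripper's body (75 mm by 190 mm) begins 51 mm behind the grasp point.
Start: joints at [-1.295, 0.333, 0.04, 1.465, -0.013, 1.343, -0.059], TCP at [0.238, 0.605, 0.24] pointing down, gripper open.
Joint ranges: [-2.58, 2.58], [-0.38, 2.09], [-1.3, 1.39], [0.25, 2.4], [-1.5, 4.64], [0.08, 2.09], [-2.65, 2.65]. Speed limits (rad/s): [2.22, 2.22, 2.79, 2.79, 3.14, 3.14, 3.14].

INTERFACE

Orientations are given as a unit quaternion [w, x, y, z].
In Python, from station import arm gives the robot as it stands.
- The arm moves only by the tool servo_tool, never from a script. Its argument "motion" is a list that holds one entry, the list of rows, each a list of 7 numbers: the shift along the world's x, y, z in m, then the turn, a rotation vector about the world's x, y, z in degrees, then the opening, from 0 (shut) to 1 (fully open). A call has 1 to 8 rows; each row is the pose to reach, as a shift and turn from the pose commanded when the call began; what a row does not reach only later rows make up. A row lasts 1/12 s, in which the tool goes at most 41.7 mm and 7.16 degrees, less where a joint would pass 70% of its speed; a pose out of reach is approached as far as the arm can. A call with a gripper value outside its range is refused whole. The fingers move at their own pace and stop on an object; "newtons" is the grip in N (left out, the last holds). Time passes only in rows, so rows that repeat a pose let the fingers close. It gives the time, the measured TCP pose, the force, the opening and the grip force at its end, in the units of the state.
- arm.read_state(): the state, without advancing time (a new reading comes with each control period).
- arm.read_camera(name): name is "scene" or "top"; returns the picture (384x512x3 uint8, red, green, blue); there is no depth.
- arm.camera_info(name): a dict with "fx", "fy", "cx", "cy" (pixels), "eye" and "orientation" of the camera in the world. Camera axes: x right, y up, looking along -z (the intrinsics and any distortion apply to the point x, -y, -z); pixel columns grow to the right and rows downward; lengths in m; the calibration is good to about 2 mm. A picture is of the moment at which its call begins. camera_info takes no time and is no camera call.
- arm.finish_job(): hands the job in; it is judged then, once.
The state is a dict: "t": time; "joint_pos": joint angles; "joint_velocities": joint speeds; "tau": joint torques, N m; "eef_pos": TCP position; "tool_rot": TCP orientation; "ft_force": force on the tool from outside, world axes, zero at the start; "moment": the same for the moment, N m; "grip_width": finger opening in m; "grasp_force": force on a finger pad.
Only numpy, scipy, OpenCV 4.12 (cv2) and the standard library are available. Lean on these libraries where they do the work, as an engineer would, in place of code of your own. Each camera call takes 0.05 s, during which the arm holds its last target. There are 200 camera calls.

TASK

Two capsule presses stand on the packing table. With the fingertips, reach down through the window of the yellow guard whose lever has the blue pad, press that lever down to its stop and keep it down for two seconds to pack the capsules, then let it spring back up and withdraw. Touch neither guard nor any other part of the two presses, do not press the red lever, and leave the loose things around them where they are.

Things in the scene. Friction and masses are not known exactly. Their poses are not given: they have to be found in the camera images.
- blue_window (a point): Centre of the guard window of the blue-padded press, level with the guard's top face, 125 mm above the table (fixed; place and turn vary). The guard is a level yellow frame 140 mm (x) by 150 mm (y), 6 mm thick, with one window 92 mm (x) by 104 mm (y) in its middle and clear walls below. x points away from the robot, z up.
- blue_pad (a point): Centre of the upper face of that lever's blue square finger pad, 44 x 44 x 6 mm, under the window's centre: 25 mm below the guard's top face at rest, 43 mm below it at the stop. The pad slopes 0.15 rad up away from the robot at rest, 0.15 rad down at the stop. It sits on a steel arm 22 mm wide, pivoted 58 mm from here on the robot's side, far end 58 mm beyond.
- blue_lever (a joint): Angle of that lever in rad: 0 at rest (up), grows as the pad is pressed down, 0.30 at the stop (18 mm of travel at the pad's centre). Sprung: it returns by itself; pressed at the pad's centre it takes about 4 N to start and about 9 N to keep at the stop.
- blue_press: The whole press but for its lever: black base 285 x 150 mm, yellow guard, blue capsule tray, and over the tray, centred 142 mm beyond the window (+x), an aluminium tamper head 106 mm high that the lever drives down 30 mm between two posts 131 mm high. Fixed. Origin: on the table straight under the window's centre; base from 75 mm before to 210 mm beyond it. Axes as the window's.
- red_window (a point): Centre of the guard window of the red-padded press, level with the guard's top face, 125 mm above the table (fixed; place and turn vary). The guard is a level yellow frame 140 mm (x) by 150 mm (y), 6 mm thick, with one window 92 mm (x) by 104 mm (y) in its middle and clear walls below. x points away from the robot, z up.
- red_pad (a point): Centre of the upper face of that lever's red square finger pad, 44 x 44 x 6 mm, under the window's centre: 25 mm below the guard's top face at rest, 43 mm below it at the stop. The pad slopes 0.15 rad up away from the robot at rest, 0.15 rad down at the stop. It sits on a steel arm 22 mm wide, pivoted 58 mm from here on the robot's side, far end 58 mm beyond.
- red_lever (a joint): Angle of that lever in rad: 0 at rest (up), grows as the pad is pressed down, 0.30 at the stop (18 mm of travel at the pad's centre). Sprung: it returns by itself; pressed at the pad's centre it takes about 4 N to start and about 9 N to keep at the stop.
- red_press: The whole press but for its lever: black base 285 x 150 mm, yellow guard, grey capsule tray, and over the tray, centred 142 mm beyond the window (+x), an aluminium tamper head 106 mm high that the lever drives down 30 mm between two posts 131 mm high. Fixed. Origin: on the table straight under the window's centre; base from 75 mm before to 210 mm beyond it. Axes as the window's.
- red_bowl: Loose red plastic bowl, 144 mm across, 75 mm high; origin under its centre. A bystander.
- white_bowl: Loose white ceramic bowl, 110 mm across, 45 mm high; origin under its centre. A bystander.
- scoop: Loose orange plastic spoon lying flat, about 200 mm long, under 40 mm high; origin under it. A bystander.
- jar: Loose closed amber jar, 60 mm across, 100 mm high; origin under its centre. A bystander.
- spare_tray: Loose black capsule tray, 140 x 110 x 18 mm; origin under its centre. A bystander.
- wooden_tamper: Loose wooden hand tamper, 44 mm across, 76 mm high, standing between the two presses; origin under its centre. A bystander.

How it is judged:
On the way:
1. the blue lever is pressed to its stop and kept there (value of joint blue_lever above 0.25 rad), for 1.5 s.
At the end, for the whole second after the job is handed in: The blue lever has been kept within 0.05 rad of its stop for at least 1.5 s without a break and has sprung back (below 0.04 rad); the red lever is up (below 0.04 rad); no loose thing is more than 20 mm from where it was (value of joint each of blue_lever, red_lever below 0.04 rad and distance of each of red_bowl, white_bowl, scoop, jar, spare_tray, wooden_tamper from where it was at the start of the episode below 0.02 m); the robot touches nothing.
It fails at once if the blue press is touched anywhere but on its lever (contact force between anything else and blue_press above 0.5 N).
It fails at once if the red press is touched anywhere but on its lever (contact force between anything else and red_press above 0.5 N).
It fails at once if the red lever is pressed (value of joint red_lever above 0.06 rad).
It fails at once if a loose thing is shifted by more than 30 mm, lifted or carried (distance of any of red_bowl, white_bowl, scoop, jar, spare_tray, wooden_tamper from where it was at the start of the episode above 0.03 m or height (world z) of any of red_bowl, white_bowl, scoop, jar, spare_tray, wooden_tamper above 0.015 m).
It also fails if it takes over 35 s, if anything falls off the work surface, if the arm or the gripper's body presses on something with over 40 N, if the wrist force passes 120 N, or if a joint passes its speed limit or range.

## Working session

There is one attempt and no reset: what is moved stays moved. The work goes in short steps, Python scripts to look and compute and a tool call to move; the robot and the scene stay as the last step left them, time stands still between calls to the robot, and variables do not carry over. Pictures are saved under pics/ and viewed, at most 10 in all, crops included, and the job is handed in when it is done.

Besides the shell and the picture viewer there is one more tool, called after "Call:" as name(argument=value, ...), one argument or row to a line, values as JSON. servo_tool: Moves the arm, as the interface text tells. Its arguments: {"type":"object","properties":{"motion":{"type":"array"},"newtons":{"type":"number"}},"required":["motion"]}

```bash
mkdir -p pics; python3 - <<'E'
from station import arm
import cv2
for n in("top","scene"):
    cv2.imwrite(f"pics/{n}0.png",arm.read_camera(n)[:,:,::-1]); print(arm.camera_info(n))
s=arm.read_state();print(s)
E
```

```text
{'fx': 361.91446972314765, 'fy': 361.91446972314765, 'cx': 253.1036611867061, 'cy': 193.63374921659394, 'eye': array([ 0.39689834, -0.01388861,  1.16094779]), 'orientation': array([-0.69990045, -0.0448441 ,  0.02167745,  0.71250155])}
{'fx': 411.10302866663983, 'fy': 411.10302866663983, 'cx': 254.37160089396642, 'cy': 187.37547911176452, 'eye': array([1.3979921 , 0.06181782, 0.79006674]), 'orientation': array([0.60889075, 0.3087617 , 0.31865331, 0.65755482])}
{'t': 0.1, 'joint_pos': array([-1.29517009,  0.33386714,  0.03987236,  1.4661744 , -0.01340137,
        1.34330574, -0.05848735]), 'joint_velocities': array([ 0.00132177, -0.00189512,  0.00041295, -0.00144786,  0.00139273,
        0.00190247,  0.00252403]), 'tau': array([ 3.65026033e-03, -6.57806897e+01,  1.33965790e+00, -4.04712832e+01,
       -5.98110189e-02,  4.08144691e-02,  1.25489137e-04]), 'eef_pos': array([0.23784736, 0.60449117, 0.23873493]), 'tool_rot': array([-8.99996067e-05,  1.86318996e-01,  9.82489022e-01, -7.38879965e-04]), 'ft_force': array([-0.82953396, -0.98753463, -0.13650615]), 'moment': array([ 0.01118192, -0.03285885,  0.00534295]), 'grasp_force': 0.0, 'grip_width': 0.08676653573972996}
```

View pics/top0.png

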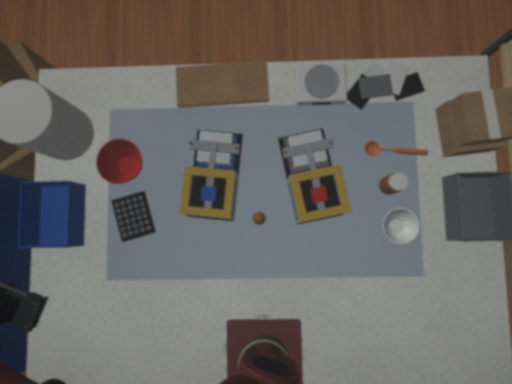

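View pics/scene0.png

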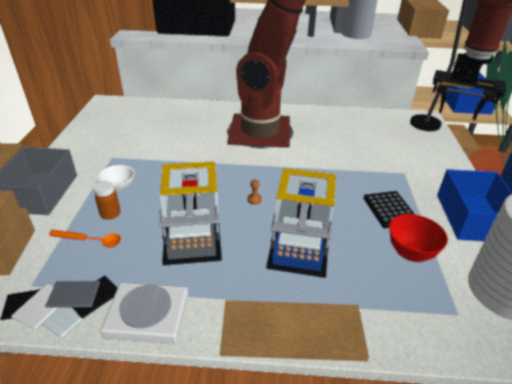

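The top view shows the blue-padded guard at about (208,192), the red one at (319,194), and the wooden tamper at (259,217). The gripper is at the lower left. In the scene view the blue pad is at (308,188). Next I'll measure the guards and pads.

```bash
cat > h.py <<'E'
from station import arm
import cv2, numpy as np
from scipy.spatial.transform import Rotation as R
def rays(n,px):
    c=arm.camera_info(n); px=np.atleast_2d(px).astype(float)
    d=np.c_[(px[:,0]-c['cx'])/c['fx'],-(px[:,1]-c['cy'])/c['fy'],-np.ones(len(px))]
    return c['eye'],R.from_quat(c['orientation'],scalar_first=True).apply(d)
def onplane(n,px,z):
    e,d=rays(n,px); return e+d*((z-e[2])/d[:,2])[:,None]
E
python3 - <<'E'
from h import *
np.set_printoptions(precision=4,suppress=True)
pads={}
for n in("top","scene"):
    im=cv2.imread(f"pics/{n}0.png"); hsv=cv2.cvtColor(im,cv2.COLOR_BGR2HSV)
    m=cv2.inRange(hsv,(18,120,80),(35,255,255))
    cs=[c for c in cv2.findContours(m,cv2.RETR_EXTERNAL,cv2.CHAIN_APPROX_NONE)[0] if cv2.contourArea(c)>600]
    for c in cs:
        w=onplane(n,c[:,0],.125)[:,:2]
        r=cv2.minAreaRect((w*1000).astype(np.float32)); print(n,"guard mm",r)
        x,y,bw,bh=cv2.boundingRect(c)
        fill=np.zeros(m.shape,np.uint8); cv2.drawContours(fill,[c],-1,255,-1)
        hole=cv2.bitwise_and(fill,cv2.bitwise_not(m)) 
        hc=max(cv2.findContours(hole,cv2.RETR_EXTERNAL,cv2.CHAIN_APPROX_NONE)[0],key=cv2.contourArea)
        print("  window",cv2.minAreaRect((onplane(n,hc[:,0],.125)[:,:2]*1000).astype(np.float32)))
        for nm,lo,hi in(("blue",(105,120,60),(130,255,255)),("red",(0,150,90),(8,255,255))):
            pm=cv2.bitwise_and(cv2.inRange(hsv,lo,hi),fill)
            M=cv2.moments(pm,True)
            if M['m00']>30:
                p=[M['m10']/M['m00'],M['m01']/M['m00']]; print("  ",nm,M['m00'],p,onplane(n,p,.100)[0]); pads[n,nm]=p
for nm in("blue","red"):
    A=[];b=[]
    for n in("top","scene"):
        e,d=rays(n,pads[n,nm]); d=d[0]/np.linalg.norm(d[0]); P=np.eye(3)-np.outer(d,d); A.append(P); b.append(P@e)
    print(nm,"triangulated",np.linalg.lstsq(np.vstack(A),np.hstack(b),rcond=None)[0])
im=cv2.imread("pics/top0.png")
print(onplane("top",[259,217],.05))
print(R.from_quat(arm.read_state()['tool_rot'],scalar_first=True).as_matrix())
E
```

```text
top guard mm ((502.763671875, 151.51254272460938), (144.44737243652344, 137.59971618652344), 83.33680725097656)
  window ((503.0682678222656, 153.78262329101562), (104.24205017089844, 94.78974151611328), 83.66891479492188)
   blue 207.0 [208.08695652173913, 192.975845410628] [0.5019 0.1533 0.1   ]
top guard mm ((493.9587707519531, -171.09677124023438), (137.9049072265625, 143.77650451660156), 11.118684768676758)
  window ((493.95953369140625, -172.92050170898438), (97.19849395751953, 104.69712829589844), 11.265868186950684)
   red 161.0 [318.67080745341616, 194.14285714285714] [ 0.4922 -0.1719  0.1   ]
scene guard mm ((506.6044921875, 154.78077697753906), (147.10458374023438, 144.4175567626953), 83.18929290771484)
  window ((505.7669677734375, 155.1006622314453), (105.83061981201172, 89.59646606445312), 82.97574615478516)
   blue 100.0 [306.51, 191.26] [0.4986 0.1566 0.1   ]
scene guard mm ((498.1332092285156, -168.697998046875), (144.87916564941406, 146.9786834716797), 11.080170631408691)
  window ((496.6484680175781, -168.55484008789062), (90.7555160522461, 106.43467712402344), 11.04294204711914)
   red 73.0 [189.4931506849315, 182.87671232876713] [ 0.49   -0.1693  0.1   ]
blue triangulated [0.5017 0.1546 0.1022]
red triangulated [ 0.4918 -0.1703  0.1015]
[[0.4299 0.0048 0.05  ]]
[[-0.9306  0.3661 -0.0005]
 [ 0.3661  0.9306 -0.0014]
 [-0.0001 -0.0015 -1.    ]]
```

The blue window centre is about (0.503, 0.154), with its y axis at 83.5°. Both views agree, and the sizes match those given. The tool's y axis is at 68.5°, so I need a +15° turn about z. I'll cross at the current height with the fingers closing.

Call:
servo_tool(
  motion=[
    [[0.015,-0.026,0,0,0,2,0.8],[0.03,-0.052,0,0,0,4,0.6],[0.047,-0.08,0,0,0,6,0.4],[0.065,-0.11,0,0,0,8,0.2],[0.082,-0.139,0,0,0,10,0],[0.1,-0.169,0,0,0,12,0],[0.117,-0.198,0,0,0,14,0],[0.133,-0.225,0,0,0,15,0]],
  ],
  newtons=10,
)

```text
t: 0.77
eef_pos: [0.3717, 0.3778, 0.2393]
tool_rot: [-0.0, 0.056, 0.998, -0.0]
ft_force: [0.2, 0.2, 0.3]
grip_width: 0.0415
grasp_force: 0.0
```

Call:
servo_tool(
  motion=[
    [[0.018,-0.03,0,0,0,0,0],[0.036,-0.06,0,0,0,0,0],[0.053,-0.09,0,0,0,0,0],[0.071,-0.12,0,0,0,0,0],[0.088,-0.15,0,0,0,0,0],[0.106,-0.18,0,0,0,0,0],[0.12,-0.206,0,0,0,0,0],[0.132,-0.225,0,0,0,0,0]],
  ],
)

```text
t: 1.43
eef_pos: [0.5038, 0.1517, 0.2395]
tool_rot: [-0.0, 0.058, 0.998, -0.0]
ft_force: [-0.1, -0.2, -0.8]
grip_width: 0.0004
grasp_force: 0.0
```

Call:
servo_tool(
  motion=[
    [[0,0,0,0,0,0,0],[0,0,0,0,0,0,0],[0,0,0,0,0,0,0],[0,0,0,0,0,0,0]],
  ],
)

```text
t: 1.77
eef_pos: [0.5023, 0.1562, 0.2393]
tool_rot: [-0.0, 0.055, 0.998, 0.0]
ft_force: [-0.3, 0.8, 0.1]
grip_width: 0.0004
grasp_force: 0.0
```

```bash
python3 - <<'E'
from h import *
s=arm.read_state();print(s['t'],s['eef_pos'],s['grip_width'],s['ft_force']);print(R.from_quat(s['tool_rot'],scalar_first=True).as_matrix())
im=arm.read_camera("scene")[:,:,::-1]
cv2.imwrite("pics/scene1.png",cv2.resize(im[90:290,180:400],None,fx=3,fy=3)[:600])
E
```

```text
1.7667 [0.50228362 0.15616637 0.23931656] 0.000422843084892294 [-0.28483588  0.83517406  0.07684234]
[[-9.93842039e-01  1.10804555e-01 -5.93662231e-04]
 [ 1.10804514e-01  9.93842216e-01  1.01685442e-04]
 [ 6.01273797e-04  3.52788122e-05 -9.99999819e-01]]
```

View pics/scene1.png

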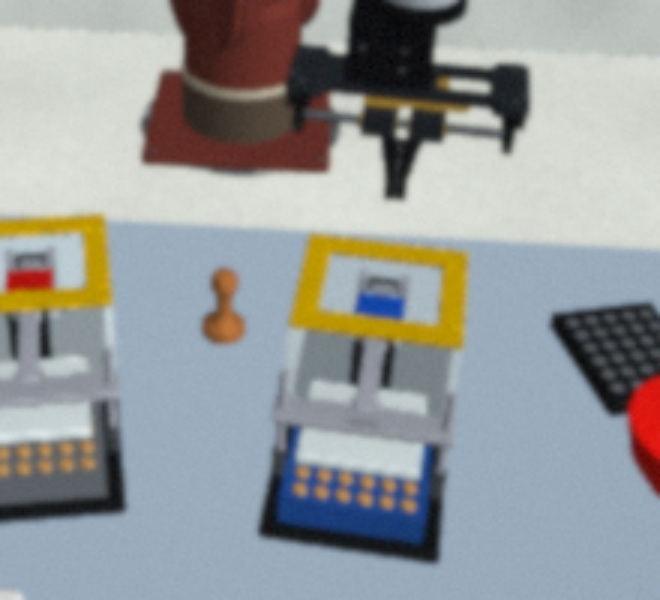

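The closed fingers hang over the blue window, with the tips at crop pixel (396,197) and full-image pixel (312,156). I'll go down to just above the guard and check.

Call:
servo_tool(
  motion=[
    [[0,-0.001,-0.02,0,0,0,0],[0,-0.001,-0.04,0,0,0,0],[0,-0.001,-0.06,0,0,0,0],[0,-0.001,-0.075,0,0,0,0],[0,-0.001,-0.085,0,0,0,0],[0,-0.001,-0.085,0,0,0,0],[0,-0.001,-0.085,0,0,0,0]],
  ],
)

```text
t: 2.4
eef_pos: [0.5027, 0.1543, 0.1547]
tool_rot: [-0.0, 0.056, 0.998, -0.0]
ft_force: [0.6, -0.3, 0.6]
grip_width: 0.0003
grasp_force: 0.0
```

```bash
python3 - <<'E'
from h import *
s=arm.read_state();print(s['t'],s['eef_pos'],s['ft_force'])
im=arm.read_camera("scene")[:,:,::-1]
tip=s['eef_pos']-[0,0,.017]
c=arm.camera_info("scene");v=R.from_quat(c['orientation'],scalar_first=True).inv().apply(tip-c['eye'])
u=(c['cx']+c['fx']*v[0]/-v[2],c['cy']-c['fy']*v[1]/-v[2]);print("expected tip crop px",(u[0]-230)*5,(u[1]-110)*5)
cv2.imwrite("pics/scene2.png",cv2.resize(im[110:230,230:380],None,fx=5,fy=5))
E
```

```text
2.4 [0.50273135 0.15433262 0.15466904] [ 0.56964208 -0.3392924   0.60549869]
expected tip crop px 385.25438096154573 355.38038726830746
```

View pics/scene2.png

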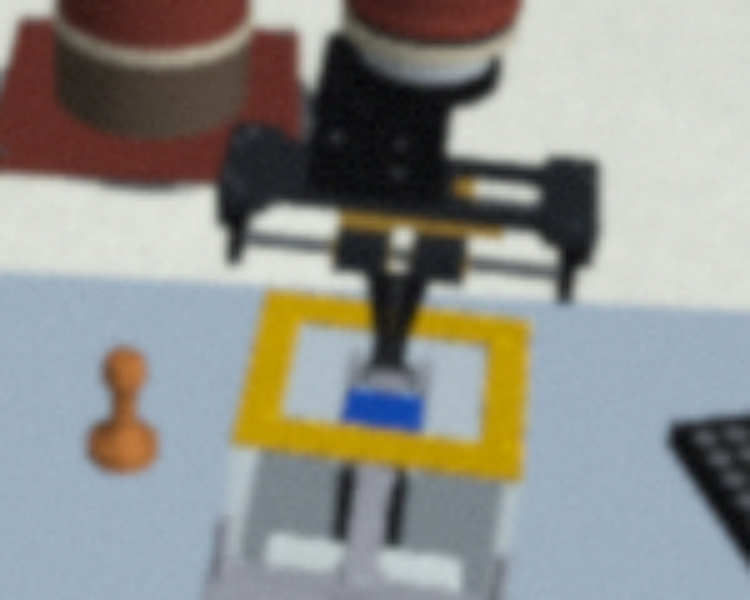

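The tips show at crop pixel (388,365), against an expected (385,355), so they are centred over the window. The gripper body clears the frame. I'll go in to the pad, then press gently.

Call:
servo_tool(
  motion=[
    [[0,0,-0.01,0,0,0,0],[0,0,-0.02,0,0,0,0],[0,0,-0.03,0,0,0,0],[0,0,-0.036,0,0,0,0],[0,0,-0.041,0,0,0,0],[0,0,-0.045,0,0,0,0],[0,0,-0.045,0,0,0,0],[0,0,-0.045,0,0,0,0]],
  ],
)

```text
t: 3.12
eef_pos: [0.5042, 0.1535, 0.11]
tool_rot: [0.001, 0.057, 0.998, 0.0]
ft_force: [1.8, -1.3, 6.3]
grip_width: 0.0006
grasp_force: 3.1
```

Call:
servo_tool(
  motion=[
    [[0,0,-0.003,0,0,0,0],[0,0,-0.006,0,0,0,0],[0,0,-0.008,0,0,0,0],[0,0,-0.01,0,0,0,0],[0,0,-0.01,0,0,0,0],[0,0,-0.01,0,0,0,0]],
  ],
)

```text
t: 3.62
eef_pos: [0.5052, 0.1535, 0.1009]
tool_rot: [0.002, 0.057, 0.998, 0.0]
ft_force: [2.1, -2.7, 11.1]
grip_width: 0.0005
grasp_force: 5.6
```

Call:
servo_tool(
  motion=[
    [[0,0,-0.001,0,0,0,0],[0,0,-0.002,0,0,0,0],[0,0,-0.003,0,0,0,0],[0,0,-0.003,0,0,0,0]],
  ],
)

```text
t: 3.95
eef_pos: [0.5054, 0.1536, 0.1001]
tool_rot: [0.002, 0.057, 0.998, 0.001]
ft_force: [-7.1, -7.1, 34.7]
grip_width: 0.0007
grasp_force: 16.9
```

The force jumped, so the lever is at its stop. I'll ease off 1 mm and hold for over two seconds.

Call:
servo_tool(
  motion=[
    [[0,0,0.001,0,0,0,0],[0,0,0.001,0,0,0,0],[0,0,0.001,0,0,0,0],[0,0,0.001,0,0,0,0],[0,0,0.001,0,0,0,0],[0,0,0.001,0,0,0,0],[0,0,0.001,0,0,0,0],[0,0,0.001,0,0,0,0]],
  ],
)

```text
t: 4.62
eef_pos: [0.5053, 0.1536, 0.1003]
tool_rot: [0.002, 0.057, 0.998, 0.001]
ft_force: [-2.6, -4.9, 25.8]
grip_width: 0.0001
grasp_force: 12.7
```

Call:
servo_tool(
  motion=[
    [[0,0,0,0,0,0,0],[0,0,0,0,0,0,0],[0,0,0,0,0,0,0],[0,0,0,0,0,0,0],[0,0,0,0,0,0,0],[0,0,0,0,0,0,0],[0,0,0,0,0,0,0],[0,0,0,0,0,0,0]],
  ],
)

```text
t: 5.28
eef_pos: [0.5053, 0.1535, 0.1003]
tool_rot: [0.002, 0.057, 0.998, 0.001]
ft_force: [-3.0, -4.3, 25.7]
grip_width: 0.0008
grasp_force: 12.7
```

Call:
servo_tool(
  motion=[
    [[0,0,0,0,0,0,0],[0,0,0,0,0,0,0],[0,0,0,0,0,0,0],[0,0,0,0,0,0,0],[0,0,0,0,0,0,0],[0,0,0,0,0,0,0],[0,0,0,0,0,0,0],[0,0,0,0,0,0,0]],
  ],
)

```text
t: 5.95
eef_pos: [0.5053, 0.1536, 0.1003]
tool_rot: [0.002, 0.057, 0.998, 0.001]
ft_force: [-2.5, -4.7, 26.5]
grip_width: 0.0005
grasp_force: 12.7
```

```bash
python3 - <<'E'
from h import *
im=arm.read_camera("scene")[:,:,::-1]
cv2.imwrite("pics/scene3.png",cv2.resize(im[110:230,230:380],None,fx=5,fy=5))
E
```

```text
(no output)
```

View pics/scene3.png

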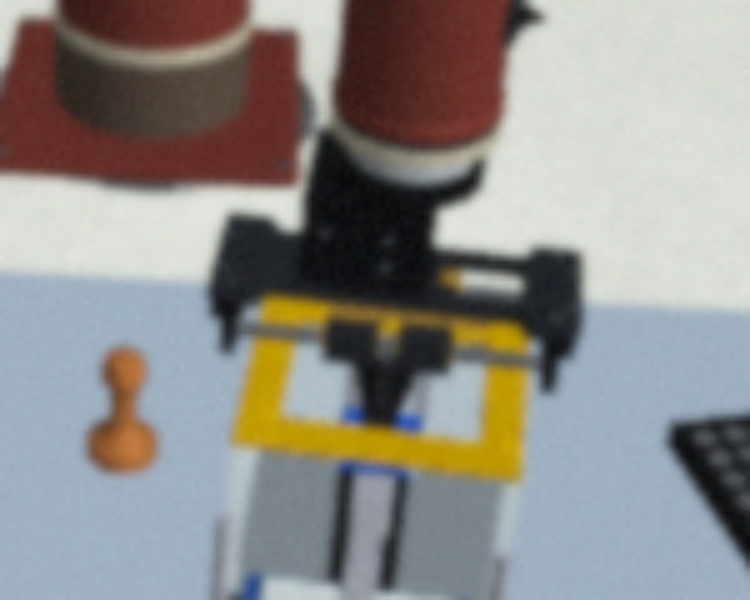

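The blue pad is down at (382,430) and the tamper has been driven down. The tip height matches the value predicted for the stop. I'll hold a moment longer, then withdraw straight up.

Call:
servo_tool(
  motion=[
    [[0,0,0,0,0,0,0],[0,0,0,0,0,0,0],[0,0,0,0,0,0,0],[0,0,0,0,0,0,0],[0,0,0.005,0,0,0,0],[0,0,0.01,0,0,0,0],[0,0,0.016,0,0,0,0],[0,0,0.025,0,0,0,0]],
  ],
)

```text
t: 6.67
eef_pos: [0.5025, 0.1537, 0.1223]
tool_rot: [-0.001, 0.057, 0.998, -0.0]
ft_force: [0.3, 0.2, -0.3]
grip_width: 0.0003
grasp_force: 0.0
```

Call:
servo_tool(
  motion=[
    [[0,0,0.015,0,0,0,0],[0,0,0.03,0,0,0,0],[0,0,0.05,0,0,0,0],[0,0,0.075,0,0,0,0],[0,0,0.1,0,0,0,0],[0,0,0.12,0,0,0,0],[0,0,0.12,0,0,0,0],[0,0,0.12,0,0,0,0]],
  ],
)

```text
t: 7.33
eef_pos: [0.5033, 0.1541, 0.2434]
tool_rot: [0.001, 0.056, 0.998, 0.0]
ft_force: [-0.5, 0.9, -0.2]
grip_width: 0.0003
grasp_force: 0.0
```

```bash
python3 - <<'E'
from h import *
s=arm.read_state();print(s['t'],s['eef_pos'],s['ft_force'])
im=arm.read_camera("scene")[:,:,::-1]
cv2.imwrite("pics/scene4.png",im)
E
```

```text
7.3333 [0.50330793 0.15405407 0.2433607 ] [-0.50289842  0.85743362 -0.15149111]
```

View pics/scene4.png

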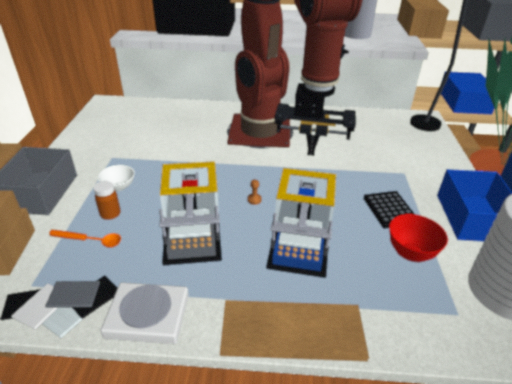

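The lever is back up, with the pad at (308,188) as at the start. Everything else is where it was, and the arm is clear.

```bash
python3 -c "
from station import arm
print(arm.finish_job())"
```

```text
the job is handed in; nothing more can be done
None
```

I pressed the blue lever to its stop, held it for over two seconds, let it spring back up and withdrew, with nothing else seen to move; the job is handed in, but no verdict was returned.

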